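Push the red label holder home behind the rail lip and hold it

ROBOT

A 6-joint arm with a two-finger parallel gripper is mounted at the origin on a cart in front of the work surface, level with it; the furniture and walls round the work are solid. World frame = base frame: x ahead of the robot, y to its left, z up, the work surface at z = 0. Lengths are in m, angles in rad, forces in N, time in s.
With the tool pointing down it reaches from about 0.375 to 0.975 m from the base axis. Payload 3.8 kg.
Tool frame: the origin (TCP) lies midway between the tips of the shut fingers; the grasp point (between the pads) lies 19 mm behind it; x points along the fingers, y is the direction in which the jaws open and shut, and the axes are right-handed (so a half turn about x gives the same grasp; the last joint's range is limited). The gripper opens to 85 mm and grips with 20 to 120 N. Pads are 22 mm wide; open, the fingers measure 114 mm over their backs; the gripper's body (76 mm by 85 mm) begins 54 mm behind the grasp point. The pads swing forward as they close: fully open they stand 13 mm farther back than shut.
Start: joints at [1.219, 0.264, 1.604, -0, 1.274, -0.037], TCP at [0.209, 0.642, 0.231] pointing down, gripper open.
Joint ranges: [-2.63, 2.63], [-0.94, 2.18], [0.31, 2.57], [-1.31, 4.45], [0, 2.66], [-2.55, 2.55]. Speed limits (rad/s): [2.57, 2.57, 3.14, 3.14, 3.14, 3.14].

INTERFACE

Orientations are given as a rotation vector (axis times angle).
In Python, from workcell import read_state, read_camera, get_calibration, finish_job gives the robot as it stands. The module is installed in compiled form; this text tells all that it offers.
- The arm moves only by the shell command python3 -m creep 'ROWS' [FORCE]. ROWS is JSON, a list of rows, each a list of 3 entries, a list of its own where there are three numbers: the closure in counts, from 0 (fully open) to 255 (shut), then the shift along the world's x, y, z in mm, then the turn about the world's z in rad. In form: [[hand, [tx, ty, tz], spin], ...]. A call has exactly 8 rows; each row shifts and turns the commanded pose from where the row before left it; what a row does not reach is not made up. A row lasts 1/12 s, in which the tool goes at most 41.7 mm and 7.16 degrees, less where a joint would pass 70% of its speed; a pose out of reach is approached as far as the arm can. A call is refused whole if a number of a shift passes 41.7 or a number of a turn 0.125, either way. A call with a gripper value outside its range is refused whole. The fingers move at their own pace and stop on an object; FORCE is the grip in N (left out, the last holds). Time passes only in rows, so rows that do not move let the fingers close, or fill a call up. It gives the time, the measured TCP pose, the force and the opening at its end, in the units of the state.
- read_state(): the state, without advancing time (a new reading comes with each control period).
- read_camera(name): name is "scene" or "top" or "wrist"; returns (picture, depth): 420x560x3 uint8, blue, green, red; 420x560 float32, m along the optical axis (not along the pixel's ray), 0 where there is no reading.
- get_calibration(name): a dict with "K" (3x3 intrinsics, pixels), "eye" and "orientation" of the camera in the world. Camera axes: x right, y down, z forward; pixel columns grow to the right and rows downward; lengths in m; the calibration is good to about 2 mm. A picture is of the moment at which its call begins: read the wrist's pose just before it. get_calibration takes no time and is no camera call; for the wrist camera it gives the pose at the moment of the call.
- finish_job(): hands the job in, once; it reports no verdict.
The state is a dict: "time": time; "q": joint angles; "joint_vel": joint speeds; "joint_torque": joint torques, N m; "tool_pos": TCP position; "tcp_rot": TCP orientation; "wrist_force": force on the tool from outside, world axes, zero at the start; "torque": the same for the moment, N m; "width": opening from 0.0 (shut) to 1.0 (fully open).
Only numpy, scipy, OpenCV 4.12 (cv2) and the standard library are available. Lean on these libraries where they do the work, as an engineer would, in place of code of your own. Each camera call takes 0.05 s, during which the arm holds its last target.

TASK

The red-capped bottle in the tray needs its label: take the label holder with the red card out of the blue block and push it down behind the lip of the label rail, in the place right in front of the red-capped bottle, until it is fully home against its spring strip. Finish while still holding it pressed fully down there, since the spring lifts it again if you let go. Do not disturb the three bottles or the timer.

Things in the scene. Friction and masses are not known exactly. Their poses are not given: they have to be found in the camera images.
- holder_mid (a point): label holder, stands loose in the blue block: white plate 6 mm thick (x), 44 wide (y), 54 high, red card on both faces; on top a black grip bar 12 mm thick (x), 32 wide (y), 22 high. 74 mm high in all, 0.04 kg. Point: its centre, 37 mm above its foot; the grip bar's middle is 26 mm above this point. z up; either way round will do.
- block_slot (a point): centre of the slot floor of the blue block (fixed, 50 x 90 x 24 mm, x, y, z) in which the label holder stands; the floor is 8 mm above the desk and the slot 16 mm deep, 2 mm wider than the holder's plate each way
- rack: white bottle tray (fixed), 206 mm long (y), an aluminium label rail along its front. Origin: desk height, middle of the rail's slot; x from rail to bottles, y along the rail, z up. The tray reaches from x = -11 to 108 mm. The slot is open at the top, 9 mm wide (x), and has three places, each 50 mm long, at y = +62, 0, -62 mm. A bottle stands 65 mm behind each.
- rail_mouth (a point): middle of the slot's mouth, 43 mm above the desk, axes as the rack. Front lip and back wall flare outward at the top (lip from 34 to 43 mm, back wall from 40 to 49 mm above the desk): the mouth is about 18 mm wide (x). Grey dividers with roof-shaped tops (ridges 40 to 42 mm above the desk) part the three places.
- place0 (a point): middle of the bottom stop of the place at rack y = +62 mm, 16 mm above the desk: the holder's foot rests here when fully home; x, y, z as the rack
- strip0 (a joint): steel spring strip in the place at rack y = +62 mm: how far it is pressed down (m). 0 at rest (its top is 26 mm above the desk), 0.010 when the holder sits fully home on the stop. It starts to yield at about 4 N and needs about 10 N fully down; let go, it lifts the holder again.
- place1 (a point): middle of the bottom stop of the place at rack y = +0 mm, 16 mm above the desk: the holder's foot rests here when fully home; x, y, z as the rack
- strip1 (a joint): steel spring strip in the place at rack y = +0 mm: how far it is pressed down (m). 0 at rest (its top is 26 mm above the desk), 0.010 when the holder sits fully home on the stop. It starts to yield at about 4 N and needs about 10 N fully down; let go, it lifts the holder again.
- place2 (a point): middle of the bottom stop of the place at rack y = -62 mm, 16 mm above the desk: the holder's foot rests here when fully home; x, y, z as the rack
- strip2 (a joint): steel spring strip in the place at rack y = -62 mm: how far it is pressed down (m). 0 at rest (its top is 26 mm above the desk), 0.010 when the holder sits fully home on the stop. It starts to yield at about 4 N and needs about 10 N fully down; let go, it lifts the holder again.
- red_bottle: brown dropper bottle with a red cap, 37 mm wide, 100 mm high, loose on the tray (6 mm above the desk); right in front of it is the place where the label holder belongs. The three bottles change places from start to start. Origin under its centre.
- blue_bottle: white dropper bottle with a blue cap, 30 mm wide, 87 mm high, loose on the tray (6 mm above the desk); bystander. The three bottles change places from start to start. Origin under its centre.
- black_bottle: brown dropper bottle with a black cap, 33 mm wide, 93 mm high, loose on the tray (6 mm above the desk); bystander. The three bottles change places from start to start. Origin under its centre.
- analyser_front (a point): middle of the front face of the tall white analyser (fixed; does not move between starts), at desk height. From here it reaches 0.13 m to +y, 0.15 m to -y, 0.43 m up and back in +x to the wall; keep arm and gripper on the near side of this face when crossing between block and rail.
- timer: white wind-up timer with a red knob, 44 x 66 x 68 mm, loose on the desk; bystander. Origin under its centre.
Not all that is in view belongs to the job. There is more than one size of the part that bears holder_mid; the job needs the smaller.

How it is judged:
By the outcome, as a careful person would: the job done as asked, in the order asked, and still so for the second after the job is handed in, while the arm keeps its last pose, push and grip.
It also fails if it takes over 48 s, if anything falls off the work surface, if the arm or the gripper's body presses on something with over 40 N, if the wrist force passes 120 N, or if a joint passes its speed limit or range.

## Working session

There is one attempt and no reset: what is moved stays moved. The work goes in short steps, Python scripts to look and compute and a shell command to move; the robot and the scene stay as the last step left them, time stands still between calls to the robot, and variables do not carry over. Pictures are saved under pics/ and viewed, and the job is handed in when it is done.

```bash
mkdir -p pics; cat > h.py <<'E'
import numpy as np, cv2
from scipy.spatial.transform import Rotation as R
from workcell import *
def cal(n):
    c=get_calibration(n);o=np.array(c["orientation"],float)
    M=o if o.shape==(3,3) else (R.from_rotvec(o).as_matrix() if o.size==3 else R.from_quat(o).as_matrix())
    return np.array(c["K"]),np.array(c["eye"]),M
def snap(n,tag):
    c=cal(n);im,d=read_camera(n);np.savez(f"pics/{tag}.npz",im=im,d=d,K=c[0],e=c[1],M=c[2]);cv2.imwrite(f"pics/{tag}.png",im);return im,d
def load(tag):
    return np.load(f"pics/{tag}.npz")
def pt(tag,u,v,r=1):
    s=load(tag);p=s['d'][v-r:v+r+1,u-r:u+r+1];p=p[p>0];z=np.median(p)
    return s['e']+s['M']@(np.linalg.inv(s['K'])@[u,v,1]*z)
def ray_z(tag,u,v,h):
    s=load(tag);d=s['M']@(np.linalg.inv(s['K'])@[u,v,1]);return s['e']+d*(h-s['e'][2])/d[2]
def tri(a,b):
    A=np.zeros((3,3));B=np.zeros(3);L=[]
    for tag,u,v in (a,b):
        s=load(tag);d=s['M']@(np.linalg.inv(s['K'])@[u,v,1]);d/=np.linalg.norm(d);P=np.eye(3)-np.outer(d,d);A+=P;B+=P@s['e'];L.append((P,s['e']))
    x=np.linalg.solve(A,B);return x,[np.linalg.norm(P@(x-e)) for P,e in L]
def crop(tag,u0,v0,u1,v1,k,out):
    im=load(tag)['im'][v0:v1,u0:u1];cv2.imwrite(f"pics/{out}.png",cv2.resize(im,None,fx=k,fy=k,interpolation=cv2.INTER_CUBIC))
E
python3 - <<'E'
from h import *
for n in("scene","top","wrist"):
    print(n,get_calibration(n)); snap(n,n+"0")
print(read_state())
E
```

```text
scene {'K': array([[494.56293955,   0.        , 280.18646098],
       [  0.        , 494.56293955, 198.69892708],
       [  0.        ,   0.        ,   1.        ]]), 'eye': array([-0.51657769, -0.5208177 ,  0.82467017]), 'orientation': array([-1.8932535 ,  1.1584975 , -0.65967254])}
top {'K': array([[397.43298123,   0.        , 281.32596568],
       [  0.        , 397.43298123, 209.40461691],
       [  0.        ,   0.        ,   1.        ]]), 'eye': array([ 0.48244778, -0.01064657,  0.97030863]), 'orientation': array([-2.190938  ,  2.19586552, -0.08526891])}
wrist {'K': array([[367.17903149,   0.        , 283.37871133],
       [  0.        , 367.17903149, 209.87407447],
       [  0.        ,   0.        ,   1.        ]]), 'eye': array([0.14507003, 0.662144  , 0.37256846]), 'orientation': array([2.35881233, 1.71304011, 0.2282962 ])}
{'time': 0.15, 'q': array([ 1.21911077e+00,  2.64572810e-01,  1.60506448e+00,  2.54207937e-05,
        1.27370665e+00, -3.68581575e-02]), 'joint_vel': array([ 0.00142007, -0.00251825, -0.00438215, -0.0001048 ,  0.00131813,
        0.00093449]), 'joint_torque': array([-9.85925071e-04, -5.15910745e+01, -3.67954266e+01, -6.91367177e-05,
        7.96937471e-03,  3.96276398e-07]), 'tool_pos': array([0.20878591, 0.64129949, 0.23025069]), 'tcp_rot': array([ 0.24574779,  1.55699904, -0.24844885]), 'wrist_force': array([-0.07364578, -0.62959089, -0.27977283]), 'torque': array([-0.01430668,  0.02750743,  0.05357659]), 'width': 1.0018711159210996}
```

View pics/scene0.png

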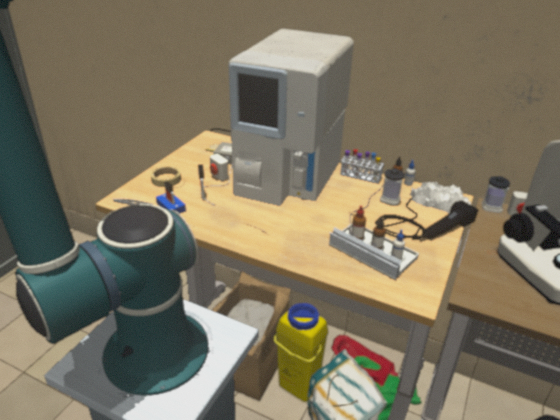

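View pics/top0.png

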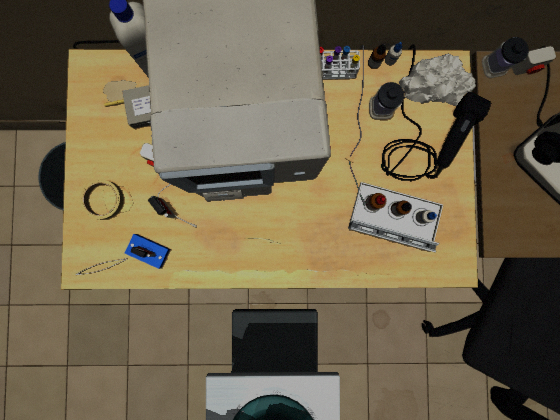

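View pics/wrist0.png

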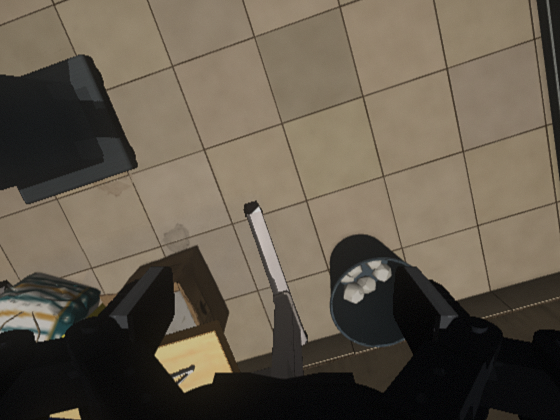

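```bash
python3 - <<'E'
from h import *
crop("top0",65,170,225,290,5,"c1")
crop("top0",340,170,450,255,7,"c2")
crop("scene0",100,130,260,230,5,"c3")
crop("scene0",320,190,430,280,7,"c4")
E
```

```text
(no output)
```

View pics/c1.png

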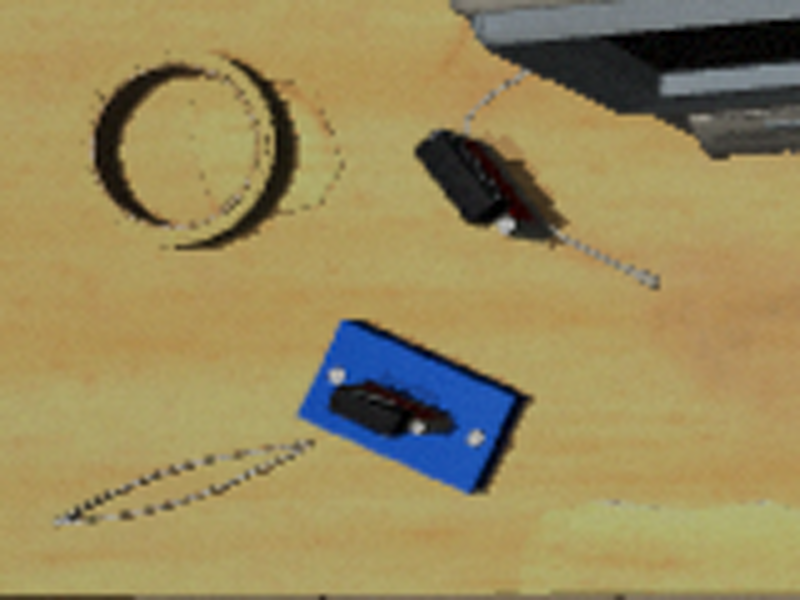

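View pics/c2.png

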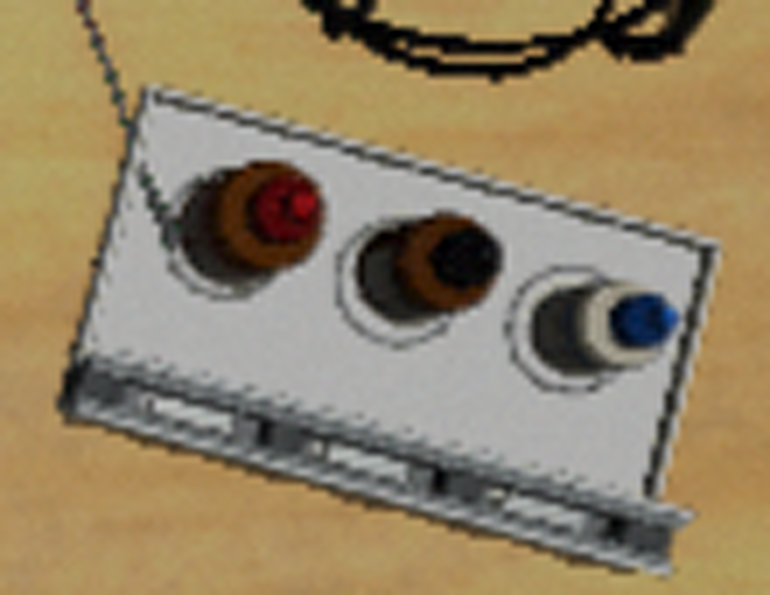

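View pics/c3.png

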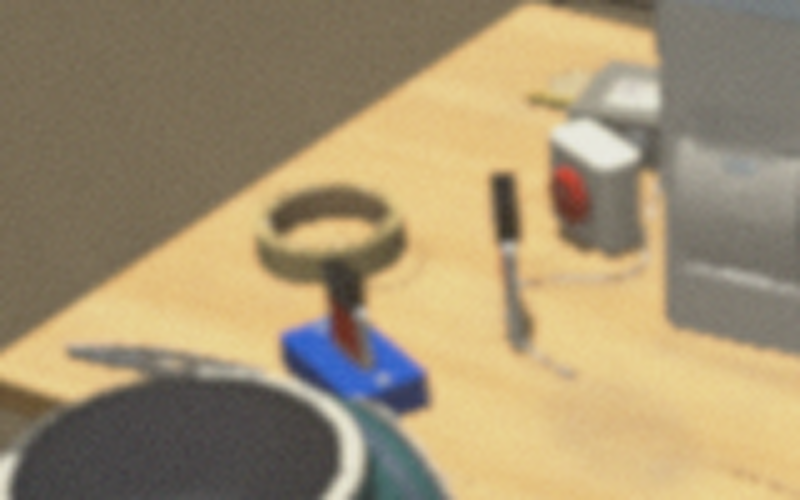

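View pics/c4.png

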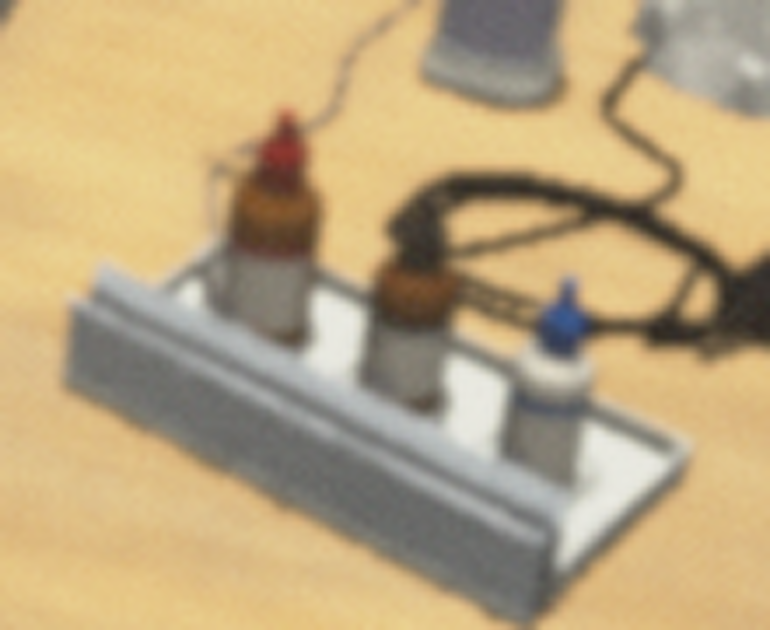

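```bash
python3 - <<'E'
from h import *
s=read_state();print(R.from_rotvec(s['tcp_rot']).as_matrix().round(3))
# block corners (top crop /5 + offset)
B=[(345,320),(525,397),(475,492),(300,415)]
P=np.array([ray_z("top0",65+u/5,170+v/5,.024) for u,v in B]);print("block",P.round(4),P.mean(0),[np.linalg.norm(P[i]-P[(i+1)%4]) for i in range(4)])
d=(P[0]-P[1]+P[3]-P[2]);print("yaw",np.arctan2(-d[0],d[1]))
# rack: tray corners far (z~?)
for n,(u,v) in dict(fl=(65,412),fr=(668,570),bl=(150,90),br=(715,240)).items():
    print(n,ray_z("top0",340+u/7,170+v/7,.006 if n[0]=='b' else .04))
for n,u,v in (("block bar",137,251),("big bar",157,204),("redcap",381,199),("an",300,170),("an2",200,182),("tbl",250,240)):
    print(n,pt("top0",u,v))
# scene bar tops
for n,u,v in (("bar",100+343/5,130+265/5),("bigbar",100+503/5,130+180/5)):
    print(n,pt("scene0",round(u),round(v)))
print(tri(("top0",65+368/5,170+408/5),("scene0",100+343/5,130+265/5)))
print(tri(("top0",65+450/5,170+178/5),("scene0",100+504/5,130+178/5)))
E
```

```text
[[-0.001  0.31   0.951]
 [-0.002  0.951 -0.31 ]
 [-1.    -0.002 -0.   ]]
block [[0.4874 0.3271 0.024 ]
 [0.4508 0.2416 0.024 ]
 [0.4064 0.2643 0.024 ]
 [0.4427 0.3472 0.024 ]] [0.44681274 0.29505973 0.024     ] [np.float64(0.09298265538187585), np.float64(0.04996683006407274), np.float64(0.09051221667668288), np.float64(0.0490154411870578)]
yaw -0.4084734068335121
fl [ 0.49802094 -0.18069621  0.04      ]
fr [ 0.44476513 -0.38196487  0.04      ]
bl [ 0.61102062 -0.21827071  0.006     ]
br [ 0.55805849 -0.41528188  0.006     ]
block bar [0.44946053 0.29892566 0.08204379]
big bar [0.55255366 0.25186069 0.0979626 ]
redcap [ 0.56209125 -0.23922977  0.1056322 ]
an [ 0.58745883 -0.0481611   0.33912966]
an2 [0.57519632 0.12144851 0.2881116 ]
tbl [4.72207809e-01 5.43393306e-02 2.91941041e-04]
bar [0.44735684 0.29664721 0.08088546]
bigbar [0.5522419  0.2557623  0.09682482]
(array([0.44754196, 0.29694906, 0.08038336]), [np.float64(0.0010812210289235585), np.float64(0.00108122102892362)])
(array([0.54917312, 0.25493001, 0.1000559 ]), [np.float64(0.0006476254405800165), np.float64(0.0006476254405801646)])
```

Candidates for the holder: the one in the blue block, at top-image pixel (137,251) with its top at 82 mm, and a larger loose one on the desk at (157,204) with its top at about 98 mm. I choose the one in the block, because its 82 mm matches 8 + 74 mm. The red bottle is in the +y place (place0).

```bash
python3 -m creep '[[0,[13,-25,0],-0.104],[0,[13,-25,0],-0.104],[0,[13,-25,0],-0.104],[0,[13,-25,0],-0.104],[0,[13,-25,0],-0.104],[0,[13,-25,0],-0.104],[0,[13,-25,0],-0.104],[0,[13,-25,0],-0.104]]' 60; python3 -m creep '[[0,[13,-25,-3],-0.104],[0,[13,-25,-3],-0.104],[0,[13,-25,-3],-0.104],[0,[13,-25,-3],-0.104],[0,[13,-25,-3],-0.104],[0,[13,-25,-3],-0.104],[0,[13,-25,-3],-0.104],[0,[13,-25,-3],-0.104]]'; python3 -m creep '[[0,[0,0,0],0],[0,[0,0,0],0],[0,[0,0,0],0],[0,[0,0,0],0],[0,[0,0,0],0],[0,[0,0,0],0],[0,[0,0,0],0],[0,[0,0,0],0]]'
python3 - <<'E'
from h import *
snap("wrist","w1");s=read_state();print(s['time'],s['tool_pos'],R.from_rotvec(s['tcp_rot']).as_matrix().round(3).tolist(),s['q'],s['wrist_force'])
E
```

```text
time: 0.82
tool_pos: [0.3132, 0.4403, 0.2309]
tcp_rot: [0.895, 1.379, -0.896]
wrist_force: [0.4, -0.0, -0.2]
width: 1.001
time: 1.48
tool_pos: [0.4172, 0.2404, 0.207]
tcp_rot: [1.506, 0.985, -1.507]
wrist_force: [0.4, -0.4, 0.2]
width: 1.003
time: 2.15
tool_pos: [0.4168, 0.2423, 0.2073]
tcp_rot: [1.502, 0.988, -1.502]
wrist_force: [-0.6, 0.9, 1.4]
width: 0.997
2.2 [0.41680553 0.24222161 0.20730453] [[0.0, 0.918, -0.396], [0.0, -0.396, -0.918], [-1.0, -0.0, -0.0]] [ 4.74736413e-01 -8.93324706e-02  2.03146019e+00  3.58579809e-05
  1.19944317e+00  8.81778411e-01] [-0.40399636 -0.18893557  0.1970849 ]
```

View pics/w1.png

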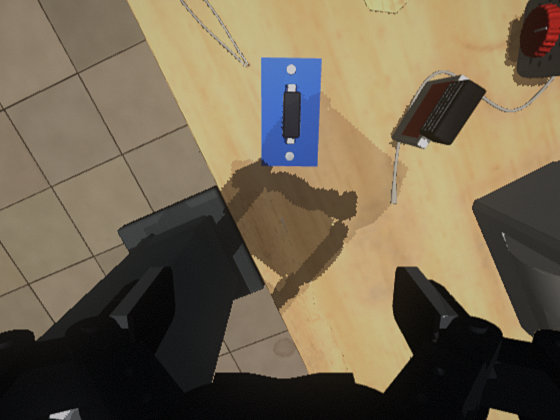

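```bash
python3 - <<'E'
from h import *
crop("w1",240,40,340,180,4,"c5")
print(load("w1")['M'].round(3).tolist(),load("w1")['e'])
E
```

```text
[[0.918, -0.381, -0.106], [-0.396, -0.886, -0.243], [-0.001, 0.265, -0.964]] [0.44339254 0.30388583 0.34982696]
```

View pics/c5.png

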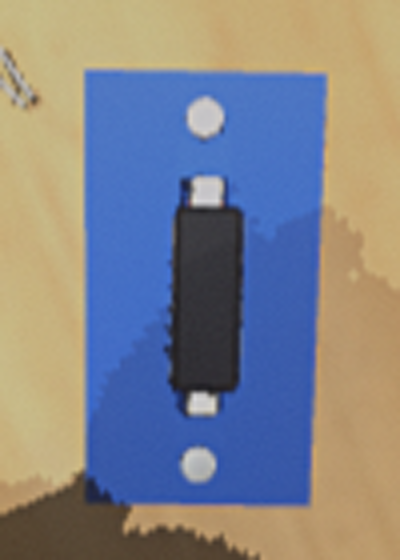

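```bash
python3 - <<'E'
from h import *
print("bar",ray_z("w1",291.9,114.5,.082),pt("w1",292,114))
print("tri",tri(("w1",291.9,114.5),("top0",65+368/5,170+408/5)))
P=np.array([ray_z("w1",240+u/4,40+v/4,.024) for u,v in((85,70),(327,73),(310,505),(85,503))])
print(P,P.mean(0));d=P[0]-P[3]+P[1]-P[2];print("yaw",np.arctan2(-d[0],d[1]),[np.linalg.norm(P[i]-P[(i+1)%4]) for i in range(4)])
a=ray_z("w1",240+210/4,40+208/4,.082);b=ray_z("w1",240+206/4,40+390/4,.082);d=a-b;print("baryaw",np.arctan2(-d[0],d[1]),np.linalg.norm(d))
pins=[ray_z("w1",240+u/4,40+v/4,.024) for u,v in((205,117),(198,464))];print(pins,np.mean(pins,0));d=pins[0]-pins[1];print(np.arctan2(-d[0],d[1]))
E
```

```text
bar [0.44714324 0.29806437 0.082     ] [0.44734604 0.29834435 0.08167873]
tri (array([0.44754117, 0.29794209, 0.07444597]), [np.float64(0.0002951110548703615), np.float64(0.00029511105487039146)])
[[0.44248078 0.34879179 0.024     ]
 [0.4881589  0.32847567 0.024     ]
 [0.45149489 0.24667148 0.024     ]
 [0.40563704 0.26690889 0.024     ]] [0.4469429  0.29771196 0.024     ]
yaw -0.4220842929354929 [np.float64(0.04999234567464185), np.float64(0.08964471492905612), np.float64(0.0501247989314556), np.float64(0.08979014722449633)]
baryaw -0.4232964179107921 0.031119606729121743
[array([0.46168284, 0.33059888, 0.024     ]), array([0.4321448, 0.2649208, 0.024    ])] [0.44691382 0.29775984 0.024     ]
-0.42263743739316045
```

```bash
python3 -m creep '[[0,[10,18,0],-0.015],[0,[10,19,0],0],[0,[10,19,0],0],[0,[0,0,-20],0],[0,[0,0,-20],0],[0,[0,0,-20],0],[0,[0,0,-20],0],[0,[0,0,0],0]]' 60; python3 -m creep '[[0,[0,0,-20],0],[0,[0,0,-20],0],[0,[0,0,-20],0],[0,[0,0,-16],0],[0,[0,0,0],0],[0,[0,0,0],0],[0,[0,0,0],0],[0,[0,0,0],0]]'
python3 - <<'E'
from h import *
snap("wrist","w2");s=read_state();print(s['time'],s['tool_pos'],R.from_rotvec(s['tcp_rot']).as_matrix().round(3).tolist(),s['wrist_force'])
E
```

```text
time: 2.87
tool_pos: [0.4439, 0.2962, 0.1228]
tcp_rot: [1.506, 0.979, -1.521]
wrist_force: [-0.7, 0.3, -0.5]
width: 1.0
time: 3.53
tool_pos: [0.4484, 0.2987, 0.0532]
tcp_rot: [1.516, 0.978, -1.511]
wrist_force: [-0.2, -0.1, 0.4]
width: 1.002
3.5833 [0.44834265 0.29864347 0.05314386] [[0.003, 0.912, -0.41], [0.002, -0.41, -0.912], [-1.0, 0.002, -0.003]] [ 0.07710886  0.98530785 -0.3070941 ]
```

View pics/w2.png

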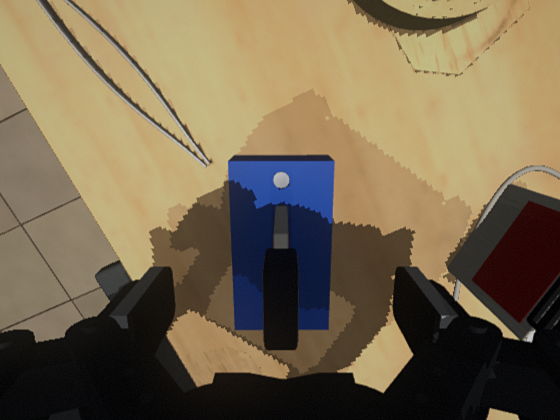

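```bash
python3 -m creep '[[0,[-1,0,-1],0],[120,[0,0,0],0],[200,[0,0,0],0],[255,[0,0,0],0],[255,[0,0,0],0],[255,[0,0,0],0],[255,[0,0,0],0],[255,[0,0,0],0]]' 60; python3 -m creep '[[255,[0,0,0],0],[255,[0,0,0],0],[255,[0,0,0],0],[255,[0,0,0],0],[255,[0,0,0],0],[255,[0,0,0],0],[255,[0,0,0],0],[255,[0,0,0],0]]'
```

```text
time: 4.25
tool_pos: [0.4462, 0.2979, 0.0504]
tcp_rot: [1.514, 0.978, -1.513]
wrist_force: [0.4, -0.2, -0.2]
width: 0.131
time: 4.92
tool_pos: [0.4461, 0.2979, 0.0504]
tcp_rot: [1.514, 0.978, -1.513]
wrist_force: [0.4, 0.6, 0.0]
width: 0.129
```

```bash
python3 -m creep '[[255,[0,0,10],0],[255,[0,0,15],0],[255,[0,0,20],0],[255,[0,0,20],0],[255,[0,0,20],0],[255,[0,0,20],0],[255,[0,0,20],0],[255,[0,0,0],0]]'
python3 - <<'E'
from h import *
for u,v in((222,195),(235,190),(205,188),(262,196),(300,178),(180,193)): print(pt("top0",u,v))
snap("wrist","w3");s=read_state();print(s['time'],s['tool_pos'],s['width'],s['q'])
E
```

```text
time: 5.58
tool_pos: [0.4483, 0.2993, 0.1805]
tcp_rot: [1.521, 0.978, -1.507]
wrist_force: [1.5, 0.0, -0.1]
width: 0.131
[0.5672515  0.10302388 0.14591921]
[0.57549955 0.07408609 0.16475166]
[0.56796171 0.11750896 0.26175598]
[0.57955844 0.02521095 0.00099955]
[ 0.58775423 -0.05346007  0.24854957]
[0.58716433 0.2253944  0.00148831]
5.6333 [0.44744139 0.29876994 0.17831481] 0.12747030155925124 [5.42363218e-01 4.21286783e-02 1.95872771e+00 1.32658530e-04
 1.13549853e+00 9.65365484e-01]
```

View pics/w3.png

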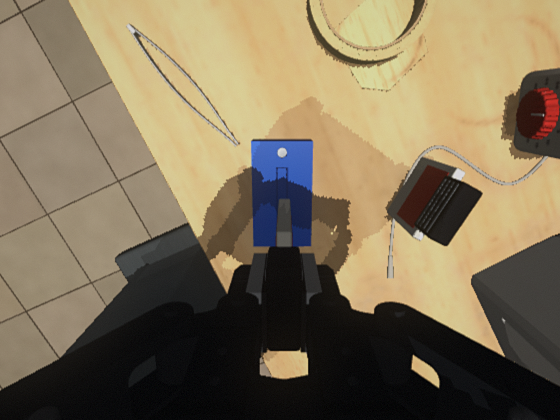

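```bash
python3 -m creep '[[255,[-2,-30,0],0.01],[255,[-2,-37,0],0.01],[255,[-2,-37,0],0.01],[255,[-2,-37,0],0.01],[255,[-2,-37,0],0.01],[255,[-2,-37,0],0.01],[255,[-2,-37,0],0.01],[255,[-2,-37,0],0.01]]';  python3 -m creep '[[255,[5,-37,0],0.01],[255,[5,-37,0],0.01],[255,[5,-37,0],0.01],[255,[5,-37,0],0.01],[255,[5,-37,0],0.01],[255,[5,-37,0],0.01],[255,[5,-37,0],0.01],[255,[5,-20,0],0.01]]'; python3 -m creep '[[255,[0,-20,0],0],[255,[0,0,0],0],[255,[0,0,0],0],[255,[0,0,0],0],[255,[0,0,0],0],[255,[0,0,0],0],[255,[0,0,0],0],[255,[0,0,0],0]]'
python3 - <<'E'
from h import *
snap("wrist","w4");s=read_state();print(s['time'],s['tool_pos'],R.from_rotvec(s['tcp_rot']).as_matrix().round(3).tolist(),s['width'],s['q'])
E
```

```text
time: 6.3
tool_pos: [0.4282, 0.0074, 0.1739]
tcp_rot: [1.455, 1.029, -1.459]
wrist_force: [0.6, 0.4, -1.4]
width: 0.13
time: 6.97
tool_pos: [0.4689, -0.2733, 0.1737]
tcp_rot: [1.4, 1.074, -1.403]
wrist_force: [0.3, 0.3, -1.0]
width: 0.135
time: 7.63
tool_pos: [0.4701, -0.2894, 0.1755]
tcp_rot: [1.4, 1.073, -1.399]
wrist_force: [0.2, -0.1, -0.6]
width: 0.131
7.6833 [ 0.47012709 -0.28961171  0.17547014] [[0.0, 0.966, -0.259], [-0.0, -0.259, -0.966], [-1.0, 0.0, 0.0]] 0.1319197114373224 [-5.97239958e-01  7.48850078e-02  1.92959128e+00  1.42553801e-05
  1.13680229e+00 -3.35153043e-01]
```

View pics/w4.png

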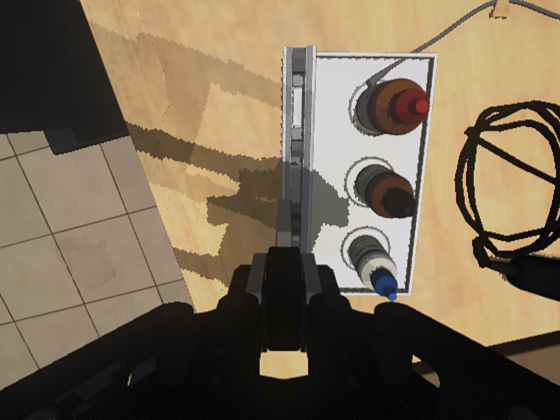

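```bash
python3 - <<'E'
from h import *
crop("w4",265,40,335,180,5,"c6")
E
```

```text
(no output)
```

View pics/c6.png

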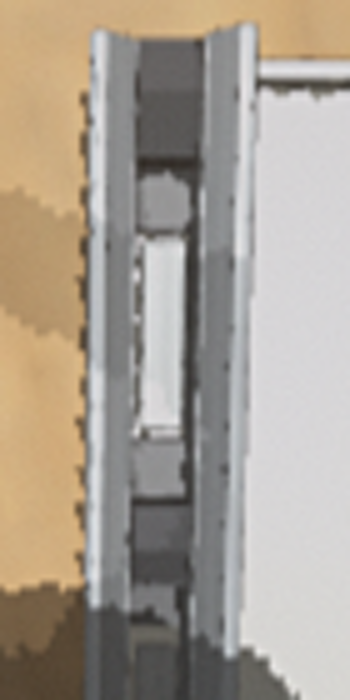

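```bash
python3 - <<'E'
from h import *
yaw=-0.262;X=np.array([np.cos(yaw),np.sin(yaw)]);Y=np.array([-X[1],X[0]])
o=np.array([.482,-.284])
def f(n,u,v,h):
    p=ray_z("w4",265+u/5,40+v/5,h);q=p[:2]-o;print(n,p.round(4),"rack",(1e3*np.array([q@X,q@Y])).round(1))
for v,ul,ur in((60,101,248),(300,96,242),(500,92,238)):
    f("lip top",ul,v,.043);f("wall top",ur,v,.049)
for v,ul,ur in((100,135,204),(300,133,197),(480,131,193)):
    f("lip in",ul,v,.034);f("wall in",ur,v,.040)
f("end",170,37,.0405)
for v in (160,500,578): f("div",165,v,.036)
for v in (235,430): f("strip",160,v,.026)
# tray corners back
for u,v in((437,54),(411,294)):
    p=ray_z("w4",u,v,.012);q=p[:2]-o;print(p,(1e3*np.array([q@X,q@Y])).round(1))
for t in((290,46),(313,46),(290,120),(311,120)): print(pt("w4",*t,0))
# red bottle cap top
print(pt("w4",423,105))
E
```

```text
lip top [ 0.4984 -0.1882  0.043 ] rack [-9.  96.8]
wall top [ 0.5175 -0.1942  0.049 ] rack [11. 96.]
lip top [ 0.4895 -0.2189  0.043 ] rack [-9.7 64.9]
wall top [ 0.5092 -0.2243  0.049 ] rack [10.8 64.7]
lip top [ 0.4816 -0.246   0.043 ] rack [-10.2  36.6]
wall top [ 0.5021 -0.251   0.049 ] rack [10.9 37.1]
lip in [ 0.5021 -0.1934  0.034 ] rack [-4.  92.7]
wall in [ 0.5112 -0.1966  0.04  ] rack [ 5.6 92. ]
lip in [ 0.4948 -0.2201  0.034 ] rack [-4.2 65.1]
wall in [ 0.5036 -0.2226  0.04  ] rack [ 5.  64.9]
lip in [ 0.4879 -0.2454  0.034 ] rack [-4.3 38.8]
wall in [ 0.4968 -0.2473  0.04  ] rack [ 4.8 39.3]
end [ 0.5086 -0.1875  0.0405] rack [  0.7 100.1]
div [ 0.5042 -0.2026  0.036 ] rack [ 0.3 84.4]
div [ 0.4921 -0.2494  0.036 ] rack [ 0.8 36. ]
div [ 0.4892 -0.2608  0.036 ] rack [ 0.9 24.2]
strip [ 0.5014 -0.2119  0.026 ] rack [ 0.  74.6]
strip [ 0.4942 -0.2397  0.026 ] rack [ 0.3 45.9]
[ 0.61267179 -0.2158788   0.012     ] [108.6  99.6]
[ 0.55832754 -0.41407167  0.012     ] [ 107.4 -105.9]
[ 5.04943686e-01 -1.79205294e-01  2.33259259e-04]
[ 0.5172972  -0.19021864  0.04901499]
[ 0.49001184 -0.23365314  0.03586565]
[ 0.50440324 -0.23715843  0.04784907]
[ 0.56267811 -0.24269702  0.10614632]
```

```bash
python3 -m creep '[[255,[9,21,0],-0.006],[255,[9,21,0],0],[255,[10,21,0],0],[255,[0,0,-15],0],[255,[0,0,-20],0],[255,[0,0,-20],0],[255,[0,0,-15],0],[255,[0,0,0],0]]';  python3 -m creep '[[255,[0,0,0],0],[255,[0,0,0],0],[255,[0,0,0],0],[255,[0,0,0],0],[255,[0,0,0],0],[255,[0,0,0],0],[255,[0,0,0],0],[255,[0,0,0],0]]'
python3 - <<'E'
from h import *
print("top strip",ray_z("top0",340+190/7,170+412/7,.026))
snap("wrist","w5");snap("top","t5");snap("scene","s5");s=read_state();print(s['time'],s['tool_pos'],R.from_rotvec(s['tcp_rot']).as_matrix().round(3).tolist(),s['width'],s['wrist_force'])
crop("w5",200,40,400,280,2.5,"c7")
crop("s5",300,150,420,280,4,"c8")
E
```

```text
time: 8.35
tool_pos: [0.4954, -0.2255, 0.1017]
tcp_rot: [1.403, 1.076, -1.408]
wrist_force: [-0.3, -0.7, -1.4]
width: 0.131
time: 9.02
tool_pos: [0.4981, -0.2273, 0.1055]
tcp_rot: [1.405, 1.069, -1.404]
wrist_force: [0.1, 0.5, -0.5]
width: 0.128
top strip [ 0.49815182 -0.22583538  0.026     ]
9.1667 [ 0.49795766 -0.22717821  0.10526124] [[-0.0, 0.964, -0.266], [0.0, -0.266, -0.964], [-1.0, -0.0, 0.0]] 0.1333669723647609 [-0.43221887  0.32626781 -0.17794316]
```

View pics/c7.png

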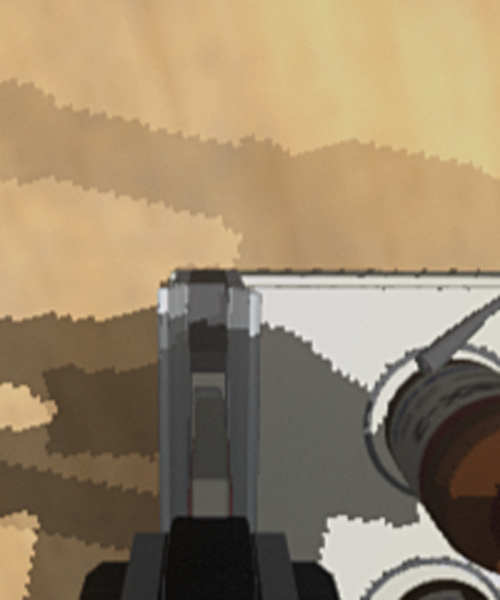

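View pics/c8.png

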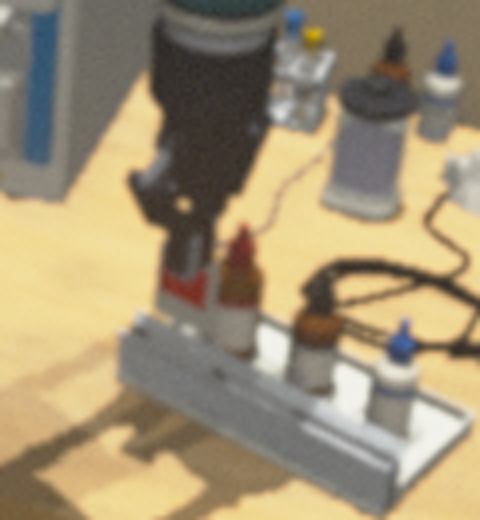

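```bash
python3 -m creep '[[255,[0,1,-4],0],[255,[0,0,-4],0],[255,[0,0,-5],0],[255,[0,0,-5],0],[255,[0,0,-5],0],[255,[0,0,-5],0],[255,[0,0,-4],0],[255,[0,0,0],0]]' 80
python3 - <<'E'
from h import *
snap("wrist","w6");s=read_state();print(s['time'],s['tool_pos'],s['width'],s['wrist_force'],s['torque'])
crop("w6",200,100,400,340,2.5,"c9")
E
```

```text
time: 9.83
tool_pos: [0.4971, -0.2257, 0.0719]
tcp_rot: [1.404, 1.072, -1.406]
wrist_force: [-0.3, -0.2, -0.2]
width: 0.125
9.8833 [ 0.49745636 -0.22590504  0.0724373 ] 0.1255502011435073 [ 0.57318986 -0.75313223  0.38011994] [-0.05489313 -0.02760609  0.01383754]
```

View pics/c9.png

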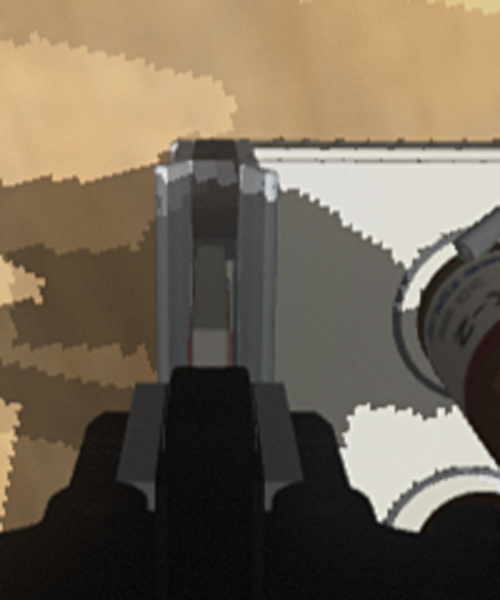

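```bash
python3 -m creep '[[255,[0.5,0,-2],0],[255,[0,0,-2],0],[255,[0,0,-2],0],[255,[0,0,-2],0],[255,[0,0,-2],0],[255,[0,0,-2],0],[255,[0,0,0],0],[255,[0,0,0],0]]' 100
python3 -m creep '[[255,[0,0,-1],0],[255,[0,0,0],0],[255,[0,0,0],0],[255,[0,0,0],0],[255,[0,0,0],0],[255,[0,0,0],0],[255,[0,0,0],0],[255,[0,0,0],0]]'
```

```text
time: 10.55
tool_pos: [0.499, -0.2264, 0.0622]
tcp_rot: [1.405, 1.069, -1.404]
wrist_force: [-1.5, 1.0, 7.2]
width: 0.126
time: 11.22
tool_pos: [0.499, -0.2264, 0.0614]
tcp_rot: [1.405, 1.069, -1.404]
wrist_force: [-2.3, 1.5, 6.5]
width: 0.122
```

```bash
python3 -m creep '[[255,[-0.5,0,-1],0],[255,[0,0,-1],0],[255,[0,0,-1],0],[255,[0,0,0],0],[255,[0,0,0],0],[255,[0,0,0],0],[255,[0,0,0],0],[255,[0,0,0],0]]'
python3 -m creep '[[255,[0,0,-1],0],[255,[0,0,0],0],[255,[0,0,0],0],[255,[0,0,0],0],[255,[0,0,0],0],[255,[0,0,0],0],[255,[0,0,0],0],[255,[0,0,0],0]]'
```

```text
time: 11.88
tool_pos: [0.499, -0.2265, 0.0588]
tcp_rot: [1.405, 1.068, -1.403]
wrist_force: [-2.2, 2.1, 8.8]
width: 0.123
time: 12.55
tool_pos: [0.4991, -0.2265, 0.0584]
tcp_rot: [1.405, 1.068, -1.403]
wrist_force: [-3.2, 2.3, 12.2]
width: 0.123
```

```bash
python3 -m creep '[[255,[0,0,-1],0],[255,[0,0,0],0],[255,[0,0,0],0],[255,[0,0,0],0],[255,[0,0,0],0],[255,[0,0,0],0],[255,[0,0,0],0],[255,[0,0,0],0]]'
python3 -m creep '[[255,[0,0,-1],0],[255,[0,0,0],0],[255,[0,0,0],0],[255,[0,0,0],0],[255,[0,0,0],0],[255,[0,0,0],0],[255,[0,0,0],0],[255,[0,0,0],0]]'
python3 - <<'E'
from h import *
snap("wrist","w7");snap("scene","s7");snap("top","t7");s=read_state();print(s['time'],s['tool_pos'],s['width'],s['wrist_force'],s['torque'])
crop("w7",200,140,400,340,3,"c10")
crop("s7",300,150,420,280,4.5,"c11")
E
```

```text
time: 13.22
tool_pos: [0.4992, -0.2266, 0.0583]
tcp_rot: [1.405, 1.068, -1.403]
wrist_force: [-4.8, 2.8, 18.6]
width: 0.12
time: 13.88
tool_pos: [0.4994, -0.2267, 0.0583]
tcp_rot: [1.405, 1.068, -1.403]
wrist_force: [-5.8, 4.0, 22.7]
width: 0.126
14.0333 [ 0.49937557 -0.22662864  0.05825341] 0.12517871147939832 [-7.16794926  4.0841604  24.3599626 ] [7.68885298e-01 1.43892594e+00 2.00590953e-04]
```

View pics/c10.png

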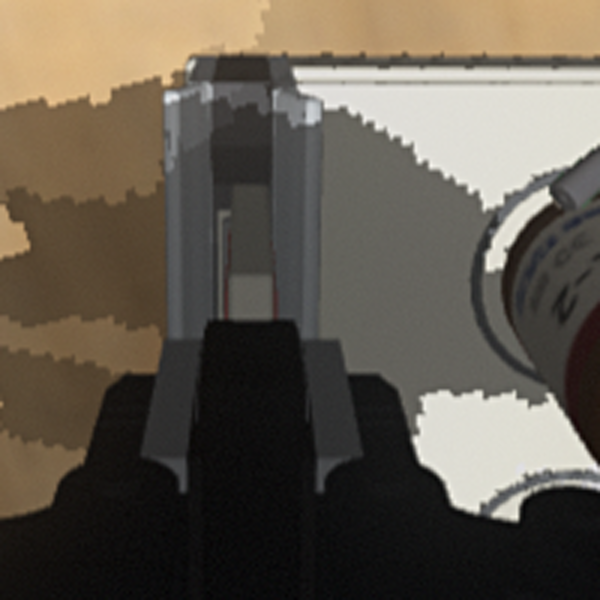

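View pics/c11.png

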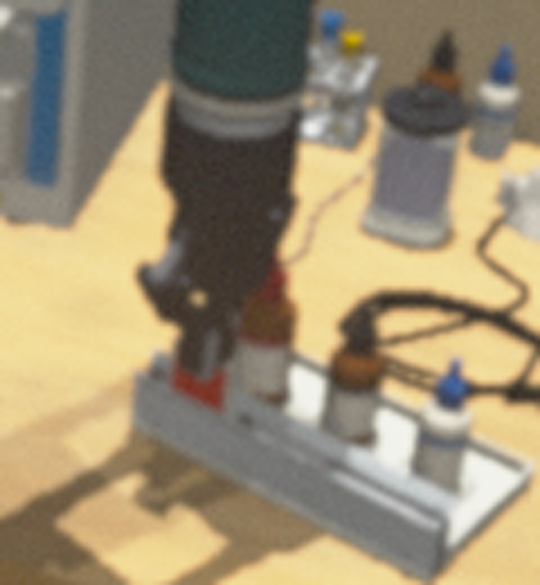

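View pics/t7.png

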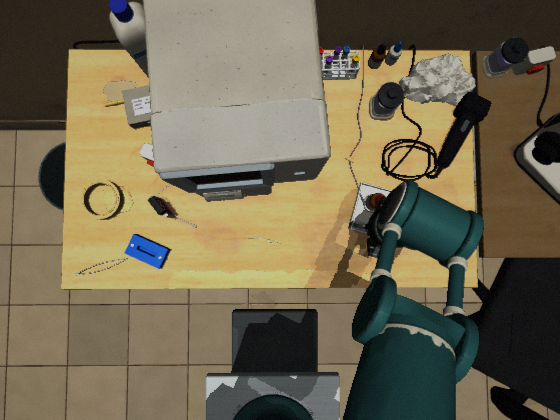

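```bash
python3 -m creep '[[255,[-1,0,0],0],[255,[0,0,0],0],[255,[0,0,0],0],[255,[0,0,0],0],[255,[0,0,0],0],[255,[0,0,0],0],[255,[0,0,0],0],[255,[0,0,0],0]]'
python3 -m creep '[[255,[0,0,0],0],[255,[0,0,0],0],[255,[0,0,0],0],[255,[0,0,0],0],[255,[0,0,0],0],[255,[0,0,0],0],[255,[0,0,0],0],[255,[0,0,0],0]]'
```

```text
time: 14.7
tool_pos: [0.4991, -0.2266, 0.0583]
tcp_rot: [1.406, 1.067, -1.402]
wrist_force: [-4.6, 4.7, 22.4]
width: 0.12
time: 15.37
tool_pos: [0.4991, -0.2266, 0.0583]
tcp_rot: [1.406, 1.067, -1.402]
wrist_force: [-5.2, 4.3, 22.0]
width: 0.128
```

```bash
python3 -c "
from workcell import *
print(finish_job())"
```

```text
the job is handed in; nothing more can be done
None
```

The red-card holder is in the rail place right in front of the red-capped bottle (the +y place). I handed the job in at about 15.4 s with it still gripped and pressed down.

- **Choice of holder:** I took the smaller holder from the blue block. Its top measured 82 mm above the desk, as it should. The larger one standing loose on the desk measured about 98 mm, and I left it alone.
- **Fully home:** The tool stopped at 58.3 mm, against 58.4 mm expected when fully home. It stayed there while the push rose from 12 to about 22 N, so the holder is on the stop and had not slipped in the grip. The spring strip's own travel could not be read directly.
- **Side force:** The plate leans lightly on the back wall of the slot, with about 5–7 N sideways. Easing back 1 mm did not fully remove it.
- **Bottles and timer:** In the last scene picture the three bottles stand upright where they were. The timer was never approached, but I did not inspect it closely at the end.

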